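# Turn the cupboard dehumidifier up one click and start it

## Task

With a fingertip, roll the dehumidifier's knurled wheel away from the low (shortest) mark until it clicks into the middle mark, then press the round button beside it all the way down and let it come back up. Touch lightly, lift nothing, and leave the dehumidifier and everything around and on it where they stand.

Things in the scene. Friction and masses are not known exactly. Their poses are not given: they have to be found in the camera images.
- unit: Dehumidifier: white plastic box loose on four rubber feet, 220 (x) by 190 (y) by 110 mm high, about 2.5 kg. Origin: centre of its underside; x points away from its vented front, y to its left, z up. On its flat top: the wheel (left), the button (right), a tin behind them. Along the wheel's left end lie three black ticks: short = low (toward -x), middle, long = high (toward +x).
- wheel_top (a point): Crest of the black knurled wheel when not pressed (stays with the unit; axes as the unit's). The wheel's axle is level, along the unit's y; radius 45 mm, 30 mm wide; only the crest shows, 10 mm above the unit's top. It is sprung: it sinks up to 6 mm, from about 2 N to 10 N. The ticks are at x -22, 0 and +22 mm from this point; a white index line across the wheel shows the setting.
- wheel (a joint): Wheel angle (rad): -0.5 low (start), 0 middle, +0.5 high, a spring detent at each that draws the wheel in. Humps near -0.25 and +0.25; passing one takes about 1.5 N at the rim. Grows as the crest moves toward the unit's +x, 22 mm of rim per click; stops at about +-0.68.
- start_top (a point): Centre of the top face of the grey round push button, 28 mm across, 18 mm above the unit's top, in a grey round housing 44 mm across and 8 mm high. The point moves with the button; axes as the unit's.
- start (a joint): Travel of the button (m): 0 up, 0.006 fully down, which takes about 5 N; springs back.
- tin: Flat round aluminium shoe-polish tin, 64 mm across, 24 mm high, standing on the unit's top toward the back, behind the wheel and button. Origin: centre of its underside.
- jar: Clear plastic storage jar with white twist top, 76 mm across, 95 mm high, standing near the unit. Origin: centre of its underside.
- globe: White glass lamp globe, 100 mm across, 104 mm high, standing on its neck near the unit; fragile. Origin: centre of its underside.
- brush: Wooden clothes brush, bristles down, 245 mm long along its y, 45 mm wide, 33 mm high, lying along the right side of the unit. Origin: underside, centre of the brush head (the handle runs to -y).
- shoe_horn: Flat steel shoe horn, 185 mm long along its x, 34 mm wide, under 8 mm high, lying beyond the brush, to the right of the unit. Origin: underside, about its middle.

How it is judged:
By the outcome, as a careful person would: the job done as asked, in the order asked, and still so for the second after the job is handed in, with the robot touching nothing.
It also fails if it takes over 38 s, if anything falls off the work surface, if the arm or the gripper's body presses on something with over 40 N, if the wrist force passes 120 N, or if a joint passes its speed limit or range.

## Robot

A 6-joint arm with a two-finger parallel gripper is mounted at the origin on the work surface. World frame = base frame: x ahead of the robot, y to its left, z up, the work surface at z = 0. Lengths are in m, angles in rad, forces in N, time in s.
With the tool pointing down it reaches from about 0.35 to 1 m from the base axis. Payload 7.1 kg.
Tool frame: the origin (TCP) lies at the very end of the fingers, on their centre line; the grasp point (between the pads) lies 19 mm behind it; z points along the fingers, y is the direction in which the jaws open and shut (so a half turn about z gives the same grasp; the last joint's range is limited). The gripper opens to 85 mm and grips with 20 to 120 N. Pads are 22 mm wide; open, the fingers measure 114 mm over their backs; the gripper's body (76 mm by 85 mm) begins 54 mm behind the grasp point. The pads swing forward as they close: fully open they stand 13 mm farther back than shut.
Start: joints at [-1.285, 0.423, 1.63, -0, 1.089, -0.019], TCP at [0.188, -0.596, 0.199] pointing down, gripper open.
Joint ranges: [-3, 3], [-0.9, 2.11], [0.09, 2.58], [-1.31, 4.45], [0.11, 2.69], [-2.54, 2.54]. Speed limits (rad/s): [2.39, 2.39, 3.01, 3.14, 3.14, 3.14].

## Interface

Orientations are given as [roll, pitch, yaw] about the fixed x, y, z axes, in that order (R = Rz(yaw) Ry(pitch) Rx(roll)).
In Python, from bench import ctrl, cams, sign_off gives the robot as it stands.
- The arm moves only by the tool drive_tool, never from a script. Its argument "motion" is a list that holds one entry, the list of rows, each a list of 7 numbers: the closure in counts, from 0 (fully open) to 255 (shut), then the shift along the tool's x, y, z in cm, then the turn, a rotation vector about the tool's x, y, z in degrees. A call has 1 to 10 rows; each row is the pose to reach, as a shift and turn from the pose commanded when the call began, along the tool's axes at that moment; what a row does not reach only later rows make up. A row lasts 1/10 s, in which the tool goes at most 50 mm and 8.59 degrees, less where a joint would pass 70% of its speed; a pose out of reach is approached as far as the arm can. A call with a gripper value outside its range is refused whole. The fingers move at their own pace and stop on an object; "grip_force" is the grip in N (left out, the last holds). Time passes only in rows, so rows that repeat a pose let the fingers close. It gives the time, the measured TCP pose, the force and the opening at its end, in the units of the state.
- ctrl.state(): the state, without advancing time (a new reading comes with each control period).
- cams.grab_frame(name): name is "scene" or "side" or "wrist"; returns a dict with "frame" (384x512x3 uint8, red, green, blue), "intrinsics" (3x3 intrinsics, pixels), "R" (3x3) and "t" (3): a world point X has camera coordinates R X + t. Camera axes: x right, y down, z forward; pixel columns grow to the right and rows downward; lengths in m; the calibration is good to about 2 mm. A picture is of the moment at which its call begins. There is no depth.
- sign_off(): hands the job in, once; it reports no verdict.
Trained networks look in a picture, given as the dict that the camera call returned (one of the last four; its "shot" number tells which), for a name from the list of things; names that differ only in an ending like _2 or _b are one class to them, and where a whole thing is asked for, a point or a joint stands for the part that bears it (a point fixed in the world has none). Each returns a list of dicts, best first, with "p" (0 to 1); they miss things now and then, are a little off and sometimes report something else, mostly with a low value. They report only what shows in the picture. A call takes as long as a camera call.
- cams.outline_of(label, picture): "pixels" (384x512 bool, what is visible of it) and "location" ([column, row] in pixels, amid what is visible of it).
The state is a dict: "time_s": time; "q": joint angles; "joint_vel": joint speeds; "effort": joint torques, N m; "tcp_pos": TCP position; "ee_rot": TCP orientation; "wrist_force": force on the tool from outside, world axes, zero at the start; "wrist_torque": the same for the moment, N m; "grip_width": finger opening in m.
Only numpy, scipy, OpenCV 4.12 (cv2) and the standard library are available. Lean on these libraries where they do the work, as an engineer would, in place of code of your own. Each camera call takes 0.05 s, during which the arm holds its last target.

## Working session

There is one attempt and no reset: what is moved stays moved. The work goes in short steps, Python scripts to look and compute and a tool call to move; the robot and the scene stay as the last step left them, time stands still between calls to the robot, and variables do not carry over. Pictures are saved under pics/ and viewed, and the job is handed in when it is done.

Besides the shell and the picture viewer there is one more tool, called after "Call:" by a JSON object that holds its "fn" and its "kwargs". drive_tool: Moves the arm, as the interface text tells. Its arguments: {"type":"object","properties":{"motion":{"type":"array"},"grip_force":{"type":"number"}},"required":["motion"]}

```bash
ls; mkdir -p pics; python3 - <<'E'
from bench import ctrl,cams
import cv2,pickle
s=ctrl.state();print(s)
for n in ["scene","side","wrist"]:
    p=cams.grab_frame(n);cv2.imwrite(f"pics/{n}0.png",p["frame"][:,:,::-1])
    pickle.dump(p,open(f"{n}0.pkl","wb"));print(n,p["intrinsics"].round(1).tolist(),p["R"].round(3).tolist(),p["t"].round(3).tolist(),p.keys())
    if n!="wrist":
        for l in ["unit","wheel_top","start_top","tin","jar","globe","brush","shoe_horn"]:
            o=cams.outline_of(l,p)
            print(l,[(round(d["p"],2),[int(v) for v in d["location"]],int(d["pixels"].sum())) for d in o[:2]])
E
```

```text
pics
{'time_s': 0.0, 'q': array([-1.28499922e+00,  4.23867007e-01,  1.63068804e+00,  1.14743542e-05,
        1.08859203e+00, -1.89815943e-02]), 'joint_vel': array([ 0.00189239,  0.00042449, -0.00035757, -0.00083844,  0.00042769,
       -0.00065605]), 'effort': array([-3.50249349e-03, -5.57396328e+01, -2.81741309e+01, -1.10698447e-04,
        7.55977730e-03,  8.45477587e-06]), 'tcp_pos': array([ 0.1874223 , -0.59561283,  0.19833016]), 'ee_rot': array([-3.14003870e+00, -3.96596486e-05,  3.04773342e-01]), 'wrist_force': array([-0.22716114, -0.38608805, -0.11172127]), 'wrist_torque': array([0.06389646, 0.05747835, 0.05957738]), 'grip_width': 0.08523865058593061}
scene [[483.4, 0.0, 256.4], [0.0, 483.4, 194.8], [0.0, 0.0, 1.0]] [[-0.308, 0.951, 0.002], [0.741, 0.242, -0.626], [-0.596, -0.191, -0.78]] [0.155, -0.392, 1.526] dict_keys(['frame', 'intrinsics', 'R', 't', 'shot'])
unit [(0.6, [279, 172], 7099), (0.59, [267, 181], 638)]
wheel_top [(0.64, [278, 172], 7225)]
start_top []
tin []
jar [(0.74, [240, 234], 1477), (0.27, [290, 155], 228)]
globe [(0.84, [349, 194], 1552)]
brush [(0.74, [217, 169], 1104)]
shoe_horn [(0.8, [183, 177], 671)]
side [[420.4, 0.0, 259.8], [0.0, 420.4, 196.2], [0.0, 0.0, 1.0]] [[-0.951, -0.31, 0.025], [-0.194, 0.528, -0.827], [0.243, -0.791, -0.562]] [0.579, 0.18, 0.877] dict_keys(['frame', 'intrinsics', 'R', 't', 'shot'])
unit [(0.92, [302, 225], 8316)]
wheel_top [(0.76, [305, 225], 8261)]
start_top [(0.54, [316, 185], 112)]
tin []
jar [(0.61, [227, 204], 1373)]
globe [(0.6, [278, 282], 2444)]
brush [(0.4, [354, 207], 56)]
shoe_horn [(0.63, [355, 209], 25)]
wrist [[325.4, 0.0, 258.7], [0.0, 325.4, 189.2], [0.0, 0.0, 1.0]] [[0.301, -0.954, -0.0], [-0.904, -0.285, 0.32], [-0.305, -0.096, -0.948]] [-0.626, -0.041, 0.382] dict_keys(['frame', 'intrinsics', 'R', 't', 'shot'])
```

```bash
python3 - <<'E'
import cv2
for n,(a,b,c,d) in {"scene":(150,250,80,280),"side":(200,380,130,330)}.items():
    i=cv2.imread(f"pics/{n}0.png")
    if n=="scene": cr=i[100:270,160:390]; s=3.4
    else: cr=i[140:320,200:400]; s=3.3
    cv2.imwrite(f"pics/{n}0c.png",cv2.resize(cr,None,fx=s,fy=s,interpolation=cv2.INTER_CUBIC))
E
```

```text
(no output)
```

View pics/scene0.png

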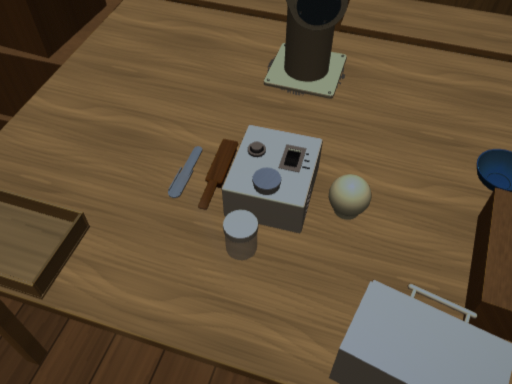

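View pics/side0.png

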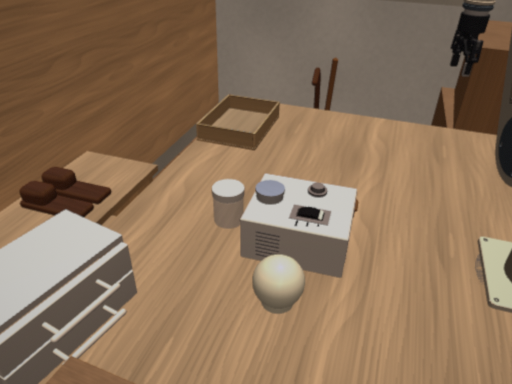

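View pics/scene0c.png

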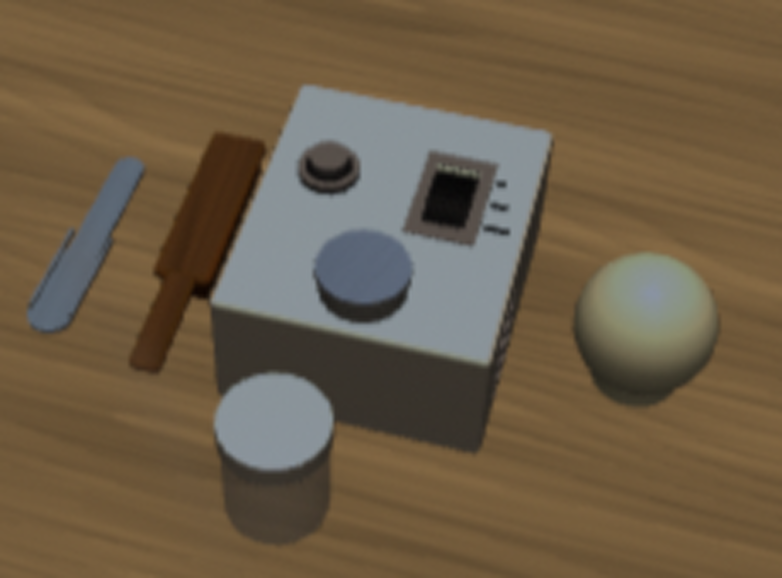

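View pics/side0c.png

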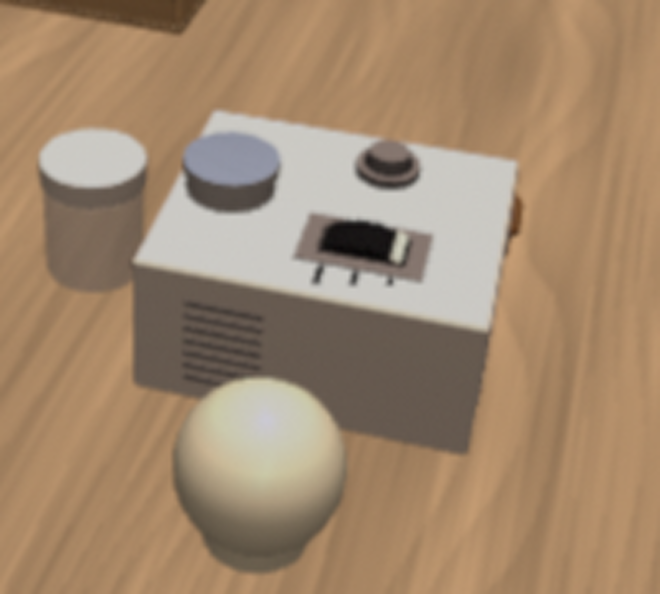

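View pics/wrist0.png

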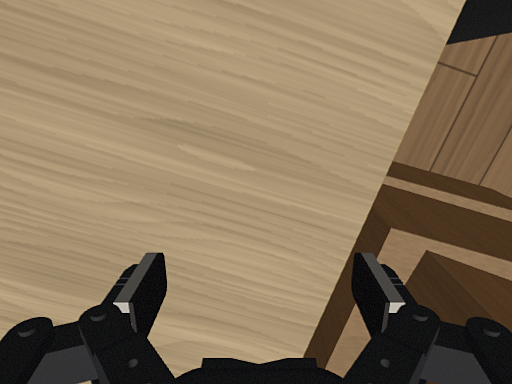

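```bash
cat > h.py <<'E'
import numpy as np,pickle
def proj(p,X):
    c=p["R"]@np.asarray(X)+p["t"];u=p["intrinsics"]@c;return u[:2]/u[2]
def back(p,uv,z):
    d=p["R"].T@np.linalg.solve(p["intrinsics"],[uv[0],uv[1],1]);o=-p["R"].T@p["t"]
    return o+d*(z-o[2])/d[2]
E
python3 - <<'E'
from h import *
from scipy.optimize import least_squares
S=pickle.load(open("scene0.pkl","rb"));D=pickle.load(open("side0.pkl","rb"))
sc=lambda u,v:np.array([u/3.4+160,v/3.4+100])-.35
sd=lambda u,v:np.array([u/3.3+200,v/3.3+140])-.35
C={"fr":(-.11,-.095,.11),"fl":(-.11,.095,.11),"bl":(.11,.095,.11),"br":(.11,-.095,.11),"flb":(-.11,.095,0.004),"blb":(.11,.095,.004)}
obs=[(S,"fr",sc(303,87)),(S,"fl",sc(552,132)),(S,"bl",sc(490,362)),(S,"br",sc(217,303)),
(D,"fr",sd(517,160)),(D,"fl",sd(489,325)),(D,"bl",sd(137,262)),(D,"br",sd(215,112))]
for p,n,uv in obs: print(n,back(p,uv,.11).round(4))
def W(a,X):
    c,s=np.cos(a[2]),np.sin(a[2]);return np.array([a[0]+c*X[0]-s*X[1],a[1]+s*X[0]+c*X[1],X[2]])
f=lambda a:np.concatenate([proj(p,W(a,C[n]))-uv for p,n,uv in obs])
r=least_squares(f,[.5,0,0]);a=r.x;print(a,np.degrees(a[2]),r.fun.round(1))
def loc(X):
    c,s=np.cos(a[2]),np.sin(a[2]);d=X[:2]-a[:2];return np.array([c*d[0]+s*d[1],-s*d[0]+c*d[1],X[2]]).round(4)
for nm,z,u,v in [("button",.128,sc(328,158),sd(390,155)),("housing",.118,sc(329,167),sd(388,165)),
 ("slot",.110,sc(451,198),sd(363,245)),("tin top",.134,sc(364,269),sd(231,160)),("t_short",.11,sc(501,184),sd(390,281)),("t_mid",.11,sc(499,207),sd(353,277)),("t_long",.11,sc(497,230),sd(319,274)),("jar",.095,sc(275,421),sd(93,160)),("globe",.055,sc(647,320),sd(262,460))]:
    A=back(S,u,z);B=back(D,v,z);print(nm,A.round(4),B.round(4),loc(A),loc(B))
E
```

```text
fr [ 0.4042 -0.0529  0.11  ]
fl [0.3932 0.1321 0.11  ]
bl [0.6089 0.1417 0.11  ]
br [ 0.6171 -0.0412  0.11  ]
fr [ 0.3991 -0.0562  0.11  ]
fl [0.3918 0.1284 0.11  ]
bl [0.6053 0.1416 0.11  ]
br [ 0.6138 -0.0444  0.11  ]
[0.50349073 0.04330966 0.04872803] 2.7919107316994065 [-0.8 -1.9  0.7 -1.1  0.8  0.2 -2.3 -0.2  0.4 -0.1  1.1  1.7 -1.9  0.2
 -1.5 -0.7]
button [ 0.4848 -0.0074  0.128 ] [ 0.4793 -0.0038  0.128 ] [-0.0212 -0.0498  0.128 ] [-0.0265 -0.0459  0.128 ]
housing [ 0.4835 -0.0071  0.118 ] [ 0.4802 -0.0067  0.118 ] [-0.0224 -0.0494  0.118 ] [-0.0257 -0.0489  0.118 ]
slot [0.4783 0.0802 0.11  ] [0.4782 0.0768 0.11  ] [-0.0234  0.0381  0.11  ] [-0.0236  0.0347  0.11  ]
tin top [0.5788 0.0477 0.134 ] [0.5747 0.0476 0.134 ] [0.0755 0.0007 0.134 ] [0.0713 0.0009 0.134 ]
t_short [0.4545 0.1099 0.11  ] [0.4548 0.1072 0.11  ] [-0.0457  0.0689  0.11  ] [-0.0455  0.0661  0.11  ]
t_mid [0.4762 0.114  0.11  ] [0.4769 0.111  0.11  ] [-0.0238  0.0719  0.11  ] [-0.0233  0.0689  0.11  ]
t_long [0.4973 0.1179 0.11  ] [0.4971 0.1151 0.11  ] [-0.0025  0.0748  0.11  ] [-0.0029  0.072   0.11  ]
jar [0.6851 0.0224 0.095 ] [0.6814 0.0234 0.095 ] [ 0.1804 -0.0298  0.095 ] [ 0.1768 -0.0285  0.095 ]
globe [0.4971 0.23   0.055 ] [0.4994 0.2239 0.055 ] [0.0028 0.1867 0.055 ] [0.0047 0.1806 0.055 ]
```

Call:
{"fn": "drive_tool", "kwargs": {"motion": [[[255,4,-5,0,0,0,1],[255,8,-9.5,0,0,0,2],[255,12,-14,0,0,0,4],[255,16,-19,0,0,0,5],[255,20,-24,0,0,0,6],[255,24,-28.5,0,0,0,8],[255,28,-33,0,0,0,9],[255,32,-38,0,0,0,10],[255,36,-43,0,0,0,11],[255,40,-47.5,1,0,0,13]]], "grip_force": 20}}

```text
time_s: 1.95
tcp_pos: [0.3805, -0.133, 0.1968]
ee_rot: [3.141, -0.002, 0.077]
wrist_force: [0.9, -0.5, -0.1]
grip_width: 0.0001
```

Call:
{"fn": "drive_tool", "kwargs": {"motion": [[[255,0,0,0,0,0,0],[255,0,0,0,0,0,0],[255,0,0,0,0,0,0]]]}}

```text
time_s: 2.25
tcp_pos: [0.3796, -0.1354, 0.1963]
ee_rot: [3.141, -0.0, 0.078]
wrist_force: [-0.1, -0.0, 0.1]
grip_width: 0.0001
```

Call:
{"fn": "drive_tool", "kwargs": {"motion": [[[255,2,-4,0,0,0,0],[255,4,-8,0,0,0,1],[255,6,-12,0,0,0,1.7],[255,8,-16,1,0,0,1.7],[255,10.4,-20.5,2.6,0,0,1.7],[255,10.4,-20.5,2.6,0,0,1.7],[255,10.4,-20.5,2.6,0,0,1.7],[255,10.4,-20.5,2.6,0,0,1.7]]]}}

```text
time_s: 3.05
tcp_pos: [0.4672, 0.0759, 0.1702]
ee_rot: [3.141, 0.001, 0.046]
wrist_force: [0.1, 0.2, 0.7]
grip_width: 0.0
```

```bash
cat > look.py <<'E'
import sys
from bench import ctrl,cams
import cv2,pickle,numpy as np
from h import *
t=sys.argv[1]
s=ctrl.state();print(s["time_s"],s["tcp_pos"].round(4),s["ee_rot"].round(3),s["wrist_force"].round(2))
ims=[]
for n in sys.argv[2:]:
    p=cams.grab_frame(n);pickle.dump(p,open(f"{n}{t}.pkl","wb"))
    i=p["frame"][:,:,::-1].copy()
    if n=="scene": i=i[110:230,210:340]
    elif n=="side": i=i[150:270,240:370]
    else: i=i[:384:,:512]
    sc={"wrist":1.2}.get(n,4.6)
    cv2.imwrite(f"pics/{n}{t}.png",cv2.resize(i,None,fx=sc,fy=sc,interpolation=cv2.INTER_CUBIC))
E
python3 look.py 1 scene side wrist
```

```text
3.05 [0.4672 0.0759 0.1702] [3.141e+00 1.000e-03 4.600e-02] [0.09 0.17 0.67]
```

View pics/scene1.png

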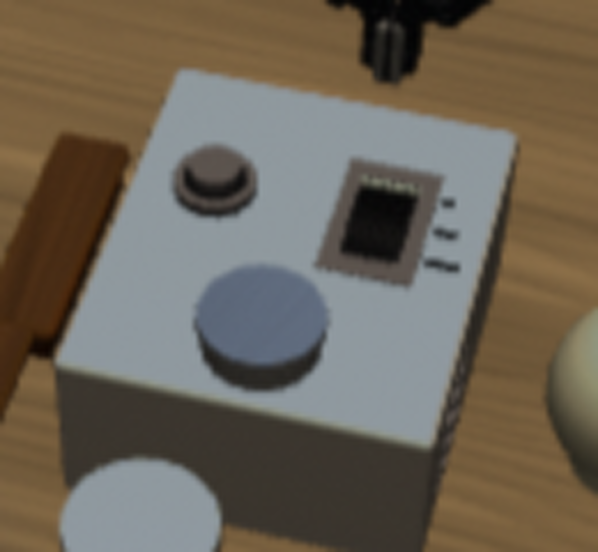

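View pics/side1.png

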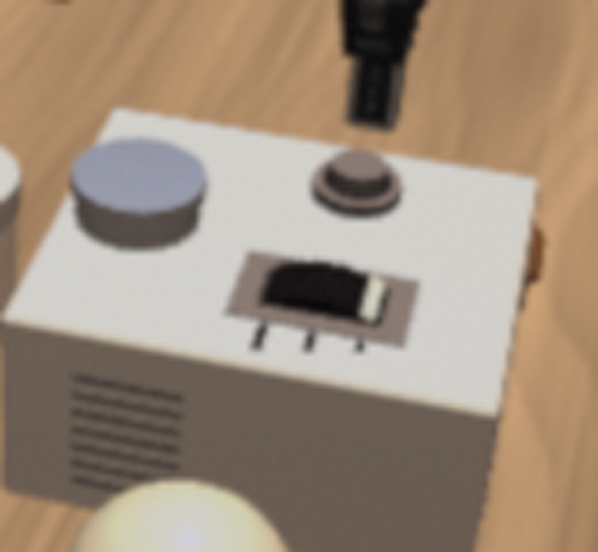

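View pics/wrist1.png

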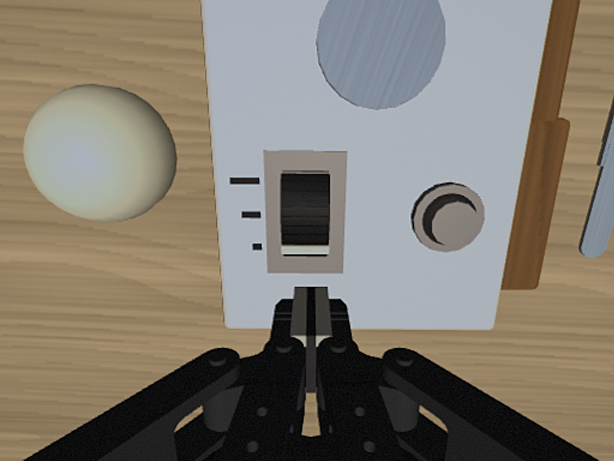

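```bash
python3 - <<'E'
from h import *
p=pickle.load(open("wrist1.pkl","rb"))
for n,u,v,z in [("slot",305.5,212,.11),("slotfl",268,273,.11),("slotbr",347,151,.11),("tick s",257,246.5,.11),("tick m",251,214.5,.11),("tick l",244.5,181,.11),("btn",456.5,224,.128),("housing",448,217,.118),("fr",494.5,328,.11),("fl",226,328,.11),("line",305,249,.113)]:
    print(n,back(p,((u+.5)/1.2-.5,(v+.5)/1.2-.5),z).round(4))
E
```

```text
slot [0.481 0.079 0.11 ]
slotfl [0.4377 0.1021 0.11  ]
slotbr [0.5201 0.0557 0.11  ]
tick s [0.4562 0.1094 0.11  ]
tick m [0.4777 0.1132 0.11  ]
tick l [0.499  0.1172 0.11  ]
btn [ 0.483 -0.01   0.128]
housing [ 0.4842 -0.0081  0.118 ]
fr [ 0.4027 -0.0564  0.11  ]
fl [0.3941 0.1309 0.11  ]
line [0.4571 0.0782 0.113 ]
```

Call:
{"fn": "drive_tool", "kwargs": {"motion": [[[255,0.3,-0.2,2,0,0,0],[255,0.3,-0.2,4,0,0,0],[255,0.3,-0.2,4.6,0,0,0],[255,0.3,-0.2,4.8,0,0,0],[255,0.3,-0.2,5.0,0,0,0],[255,0.3,-0.2,5.1,0,0,0],[255,0.3,-0.2,5.1,0,0,0],[255,0.3,-0.2,5.1,0,0,0]]]}}

```text
time_s: 4.0
tcp_pos: [0.4707, 0.0799, 0.1197]
ee_rot: [-3.141, -0.001, 0.048]
wrist_force: [0.3, 0.6, -0.1]
grip_width: -0.0002
```

Call:
{"fn": "drive_tool", "kwargs": {"motion": [[[255,0,0.1,0.1,0,0,0],[255,0,0.1,0.15,0,0,0],[255,0,0.1,0.2,0,0,0],[255,0,0.1,0.2,0,0,0],[255,0,0.1,0.2,0,0,0]]]}}

```text
time_s: 4.5
tcp_pos: [0.4704, 0.0789, 0.1172]
ee_rot: [3.142, 0.0, 0.048]
wrist_force: [-0.4, 0.6, -0.5]
grip_width: -0.0002
```

Call:
{"fn": "drive_tool", "kwargs": {"motion": [[[255,0,0,0.1,0,0,0],[255,0,0,0.1,0,0,0],[255,0,0,0.1,0,0,0]]]}}

```text
time_s: 4.8
tcp_pos: [0.4704, 0.0789, 0.1161]
ee_rot: [3.142, 0.0, 0.048]
wrist_force: [-0.1, -0.3, -0.5]
grip_width: 0.0002
```

```bash
python3 look.py 2 scene side wrist
```

```text
4.8 [0.4704 0.0789 0.1161] [3.142 0.    0.048] [-0.05 -0.25 -0.52]
```

View pics/side2.png

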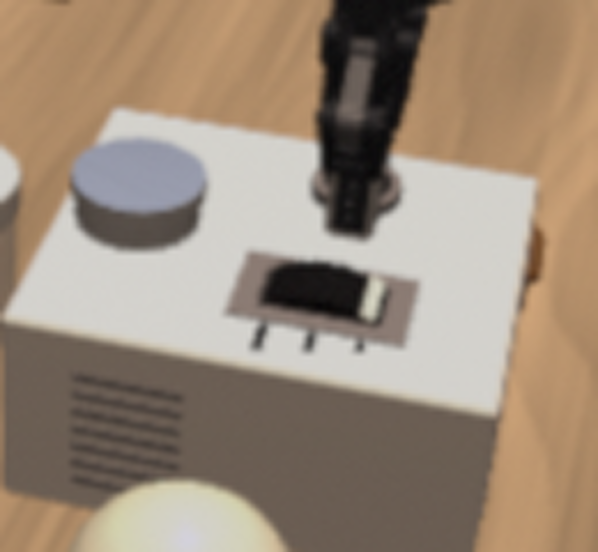

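View pics/wrist2.png

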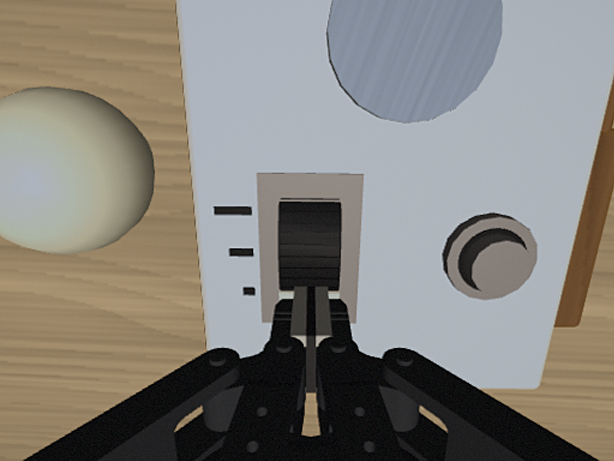

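```bash
python3 - <<'E'
from h import *
for t,X in (("1",[.4672,.0759,.1702]),("2",[.4704,.0789,.1161])):
  for n,o,s in (("scene",(210,110),4.6),("side",(240,150),4.6),("wrist",(0,0),1.2)):
    p=pickle.load(open(n+t+".pkl","rb")); 
    print(t,n,((proj(p,X)-o)*s).round(0), ((proj(p,np.array(X)+[0,0,.02])-o)*s).round(0))
E
```

```text
1 scene [383. 119.] [386.  90.]
1 side [359. 186.] [363. 147.]
1 wrist [309. 273.] [309. 293.]
2 scene [381. 201.] [383. 173.]
2 side [338. 289.] [342. 253.]
2 wrist [309. 273.] [309. 293.]
```

View pics/scene2.png

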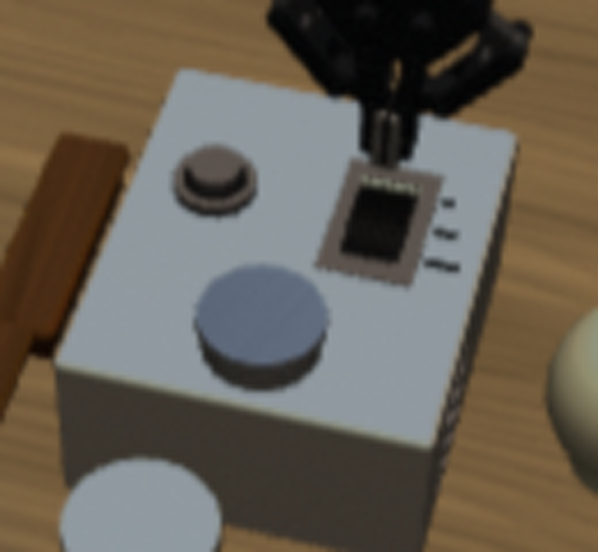

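```bash
python3 - <<'E'
from h import *
import cv2
def tri(obs):
    A=[];
    for p,uv in obs:
        P=p["intrinsics"]@np.c_[p["R"],p["t"]];A+= [uv[0]*P[2]-P[0],uv[1]*P[2]-P[1]]
    v=np.linalg.svd(np.array(A))[2][-1];return v[:3]/v[3]
g=lambda n,t:pickle.load(open(n+t+".pkl","rb"))
for t,a,b in (("1",(388,80),(372,125)),("2",(388,163),(350,234))):
    S,D=g("scene",t),g("side",t);ua=np.array(a)/4.6+(210,110);ub=np.array(b)/4.6+(240,150)
    X=tri([(S,ua),(D,ub)]);print(X.round(4),proj(S,X)-ua,proj(D,X)-ub)
W=g("wrist","2");print(W["R"].T@-W["t"])
from bench import ctrl;print(ctrl.state()["q"])
E
```

```text
[0.4665 0.0755 0.1987] [-0.27679685 -0.90677997] [-0.99945177  1.02773327]
[0.4692 0.0799 0.1451] [-0.23909066 -0.70157523] [-0.80118933  0.79083026]
[0.55367165 0.0820421  0.29159685]
[1.41190077e-01 3.34667155e-01 2.01176737e+00 3.46073981e-05
 7.95128509e-01 1.66372896e+00]
```

Call:
{"fn": "drive_tool", "kwargs": {"motion": [[[255,0,0,0.8,0,0,0],[255,0,0,1.6,0,0,0],[255,0,0,2.0,0,0,0],[255,0,0,2.1,0,0,0],[255,0,0,2.1,0,0,0]]]}}

```text
time_s: 5.45
tcp_pos: [0.4702, 0.0789, 0.0948]
ee_rot: [3.142, 0.001, 0.048]
wrist_force: [-0.3, -0.9, -0.2]
grip_width: -0.0002
```

```bash
python3 look.py 3 side wrist
```

```text
5.45 [0.4702 0.0789 0.0948] [3.142e+00 1.000e-03 4.800e-02] [-0.27 -0.85 -0.22]
```

View pics/side3.png

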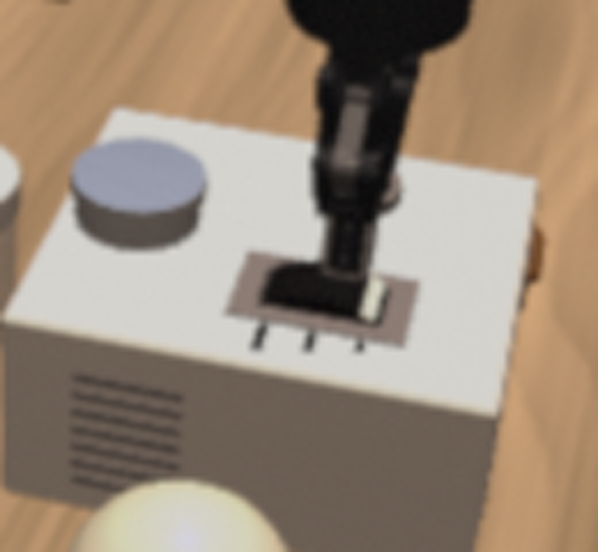

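View pics/wrist3.png

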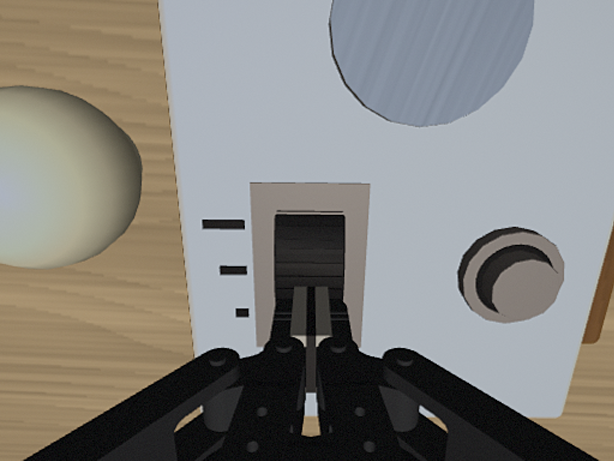

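Call:
{"fn": "drive_tool", "kwargs": {"motion": [[[255,0,0,0.1,0,0,0],[255,0,0,0.2,0,0,0],[255,0,0,0.2,0,0,0]]]}}

```text
time_s: 5.85
tcp_pos: [0.4704, 0.0789, 0.0932]
ee_rot: [3.142, -0.0, 0.048]
wrist_force: [0.1, 0.7, 0.3]
grip_width: 0.0001
```

Call:
{"fn": "drive_tool", "kwargs": {"motion": [[[255,0,0,0.1,0,0,0],[255,0,0,0.15,0,0,0],[255,0,0,0.15,0,0,0]]]}}

```text
time_s: 6.15
tcp_pos: [0.4704, 0.0789, 0.0916]
ee_rot: [3.142, 0.0, 0.048]
wrist_force: [0.4, -0.2, 1.0]
grip_width: -0.0002
```

Call:
{"fn": "drive_tool", "kwargs": {"motion": [[[255,0,0,0.1,0,0,0],[255,0,0,0.1,0,0,0],[255,0,0,0.1,0,0,0]]]}}

```text
time_s: 6.45
tcp_pos: [0.4704, 0.0789, 0.0907]
ee_rot: [-3.142, 0.0, 0.048]
wrist_force: [0.3, -0.5, 0.3]
grip_width: 0.0003
```

Call:
{"fn": "drive_tool", "kwargs": {"motion": [[[255,0,0,0.1,0,0,0],[255,0,0,0.1,0,0,0],[255,0,0,0.1,0,0,0]]]}}

```text
time_s: 6.75
tcp_pos: [0.4704, 0.0789, 0.0897]
ee_rot: [3.142, 0.0, 0.048]
wrist_force: [-0.2, -0.2, -1.0]
grip_width: 0.0003
```

Call:
{"fn": "drive_tool", "kwargs": {"motion": [[[255,0,0,0.1,0,0,0],[255,0,0,0.1,0,0,0],[255,0,0,0.1,0,0,0]]]}}

```text
time_s: 7.05
tcp_pos: [0.4704, 0.0789, 0.0887]
ee_rot: [3.142, 0.0, 0.048]
wrist_force: [-0.2, 0.7, 0.7]
grip_width: 0.0003
```

Call:
{"fn": "drive_tool", "kwargs": {"motion": [[[255,0,0,0.1,0,0,0],[255,0,0,0.1,0,0,0],[255,0,0,0.1,0,0,0]]]}}

```text
time_s: 7.35
tcp_pos: [0.4706, 0.0789, 0.0878]
ee_rot: [-3.142, -0.0, 0.048]
wrist_force: [0.0, -0.1, 1.5]
grip_width: -0.0002
```

Call:
{"fn": "drive_tool", "kwargs": {"motion": [[[255,0,0,0.05,0,0,0],[255,0,0,0.05,0,0,0],[255,0,0,0.05,0,0,0]]]}}

```text
time_s: 7.65
tcp_pos: [0.4706, 0.0789, 0.0873]
ee_rot: [-3.142, -0.0, 0.048]
wrist_force: [-0.5, 0.3, 2.9]
grip_width: -0.0004
```

```bash
python3 look.py 4 side wrist
```

```text
7.65 [0.4706 0.0789 0.0873] [-3.142 -0.     0.048] [-0.5   0.34  2.87]
```

View pics/side4.png

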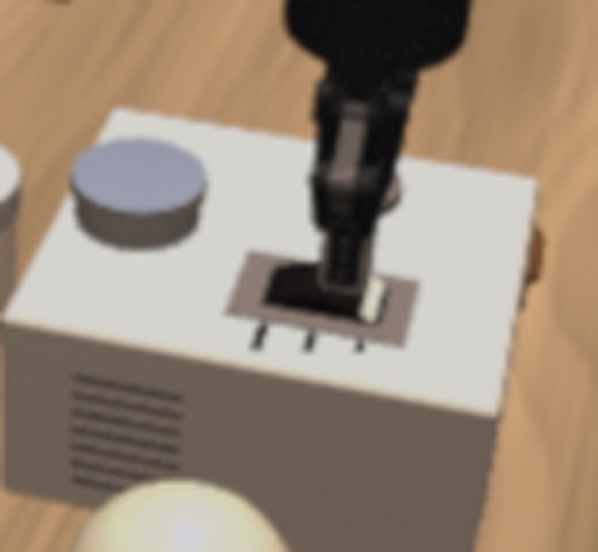

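View pics/wrist4.png

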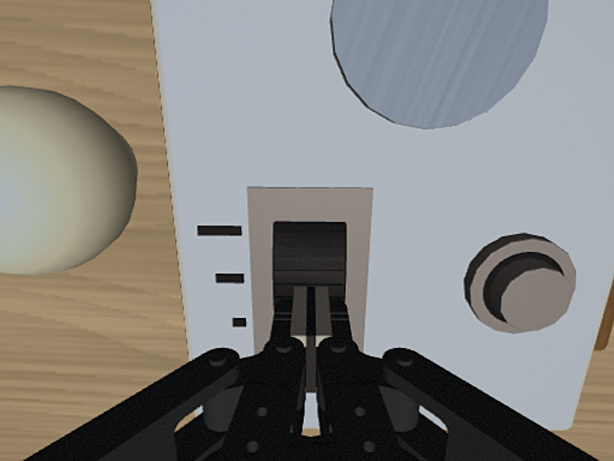

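Call:
{"fn": "drive_tool", "kwargs": {"motion": [[[255,0,0,0.1,0,0,0],[255,0,0,0.2,0,0,0],[255,0,0,0.25,0,0,0],[255,0.1,0,0.25,0,0,0],[255,0.3,0,0.25,0,0,0],[255,0.5,0,0.25,0,0,0],[255,0.5,0,0.25,0,0,0]]]}}

```text
time_s: 8.45
tcp_pos: [0.4756, 0.0791, 0.0848]
ee_rot: [3.142, 0.0, 0.048]
wrist_force: [-1.5, 1.0, 5.1]
grip_width: -0.0002
```

```bash
python3 look.py 5 side scene
```

```text
8.45 [0.4756 0.0791 0.0848] [3.142 0.    0.048] [-1.53  0.96  5.08]
```

View pics/side5.png

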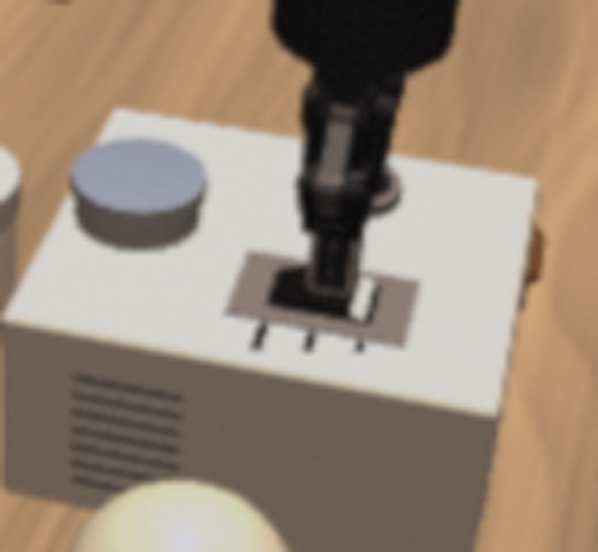

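View pics/scene5.png

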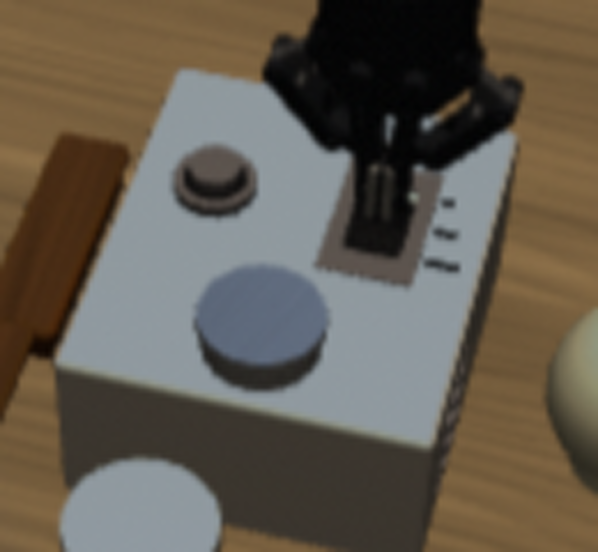

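Call:
{"fn": "drive_tool", "kwargs": {"motion": [[[255,0.1,0,0,0,0,0],[255,0.3,0,0,0,0,0],[255,0.5,0,0,0,0,0],[255,0.7,0,0,0,0,0],[255,0.8,0,0,0,0,0],[255,0.8,0,0,0,0,0]]]}}

```text
time_s: 9.15
tcp_pos: [0.484, 0.0795, 0.0849]
ee_rot: [3.142, -0.001, 0.048]
wrist_force: [0.9, -0.5, 6.2]
grip_width: 0.0003
```

```bash
python3 look.py 6 side
```

```text
9.15 [0.484  0.0795 0.0849] [ 3.142e+00 -1.000e-03  4.800e-02] [ 0.93 -0.47  6.22]
```

View pics/side6.png

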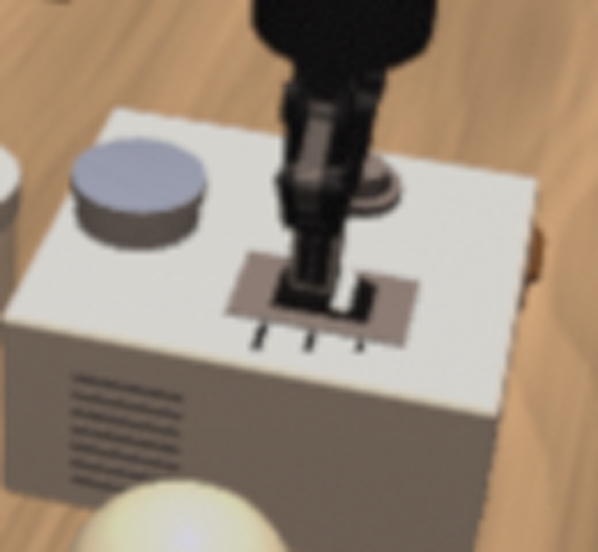

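Call:
{"fn": "drive_tool", "kwargs": {"motion": [[[255,0.1,0,0,0,0,0],[255,0.3,0,0,0,0,0],[255,0.5,0,0,0,0,0],[255,0.6,0,0,0,0,0],[255,0.6,0,0,0,0,0],[255,0.6,0,0,0,0,0]]]}}

```text
time_s: 9.8
tcp_pos: [0.4907, 0.0798, 0.0851]
ee_rot: [3.142, -0.002, 0.048]
wrist_force: [2.7, -0.7, 5.2]
grip_width: 0.0003
```

```bash
python3 look.py 7 side
```

```text
9.8 [0.4907 0.0798 0.0851] [ 3.142e+00 -2.000e-03  4.800e-02] [ 2.7  -0.67  5.23]
```

View pics/side7.png

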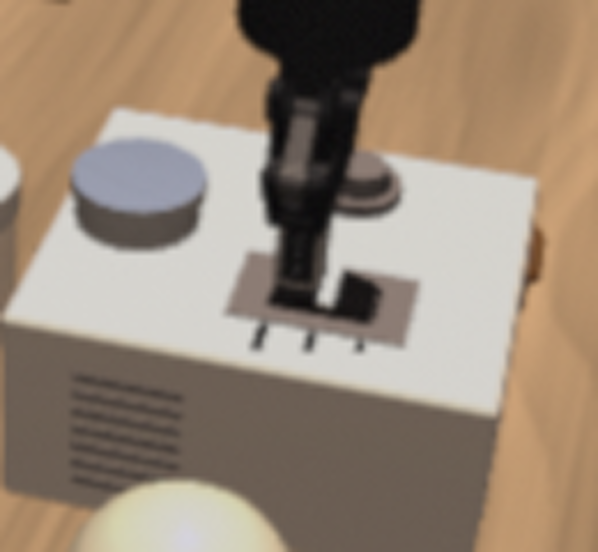

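Call:
{"fn": "drive_tool", "kwargs": {"motion": [[[255,0,0,-0.2,0,0,0],[255,0,0,-0.4,0,0,0],[255,0,0,-1.0,0,0,0],[255,0,0,-3,0,0,0],[255,-3,2,-4,0,0,0],[255,-3,4,-4,0,0,0],[255,-3,4,-4,0,0,0]]]}}

```text
time_s: 10.55
tcp_pos: [0.4605, 0.0372, 0.1251]
ee_rot: [3.141, 0.0, 0.047]
wrist_force: [-0.1, 0.0, 0.1]
grip_width: -0.0002
```

```bash
python3 look.py 8 side scene wrist
```

```text
10.55 [0.4605 0.0372 0.1251] [3.141 0.    0.047] [-0.11  0.05  0.06]
```

View pics/side8.png

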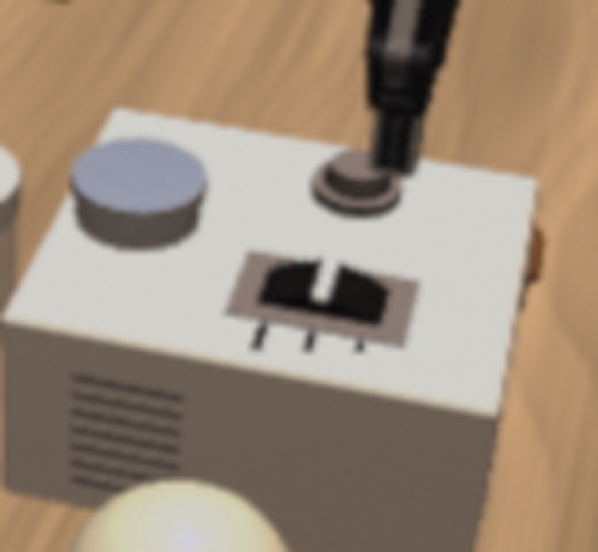

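View pics/wrist8.png

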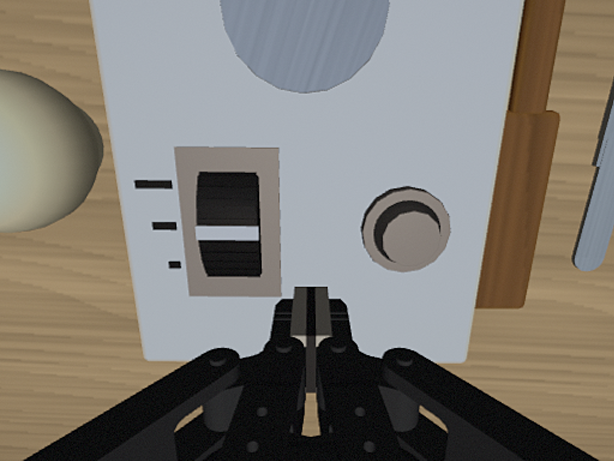

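View pics/scene8.png

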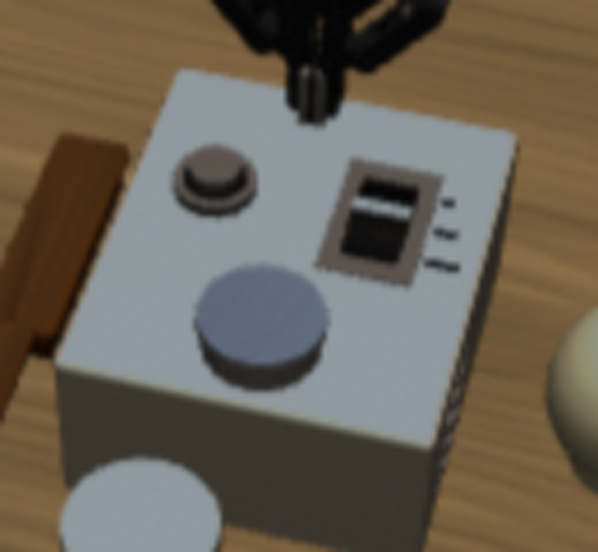

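```bash
python3 - <<'E'
from h import *
p=pickle.load(open("wrist8.pkl","rb"));b=lambda u,v,z:back(p,((u+.5)/1.2-.5,(v+.5)/1.2-.5),z).round(4)
print("line",b(228,232,.12),"slot",b(180,221,.11),b(281,223,.11),"ticks",b(154,184,.11),b(164.5,226,.11),b(175,265,.11))
print("btn",b(412,237,.128),"hous",b(406,229,.118))
E
```

```text
line [0.4794 0.0789 0.12  ] slot [0.4806 0.1054 0.11  ] [0.482  0.0537 0.11  ] ticks [0.4993 0.1171 0.11  ] [0.4775 0.1135 0.11  ] [0.4558 0.1095 0.11  ]
btn [ 0.4839 -0.009   0.128 ] hous [ 0.4844 -0.0084  0.118 ]
```

Call:
{"fn": "drive_tool", "kwargs": {"motion": [[[255,1,2.5,0,0,0,0],[255,2.1,4.7,0,0,0,0],[255,2.1,4.7,0,0,0,0],[255,2.1,4.7,1.5,0,0,0],[255,2.1,4.7,2.3,0,0,0],[255,2.1,4.7,2.5,0,0,0],[255,2.1,4.7,2.5,0,0,0]]]}}

```text
time_s: 11.4
tcp_pos: [0.4841, -0.0069, 0.0993]
ee_rot: [-3.141, 0.001, 0.049]
wrist_force: [0.6, 0.6, 0.1]
grip_width: -0.0002
```

```bash
python3 look.py 9 side scene
```

```text
11.4 [ 0.4841 -0.0069  0.0993] [-3.141e+00  1.000e-03  4.900e-02] [0.6  0.58 0.09]
```

View pics/side9.png

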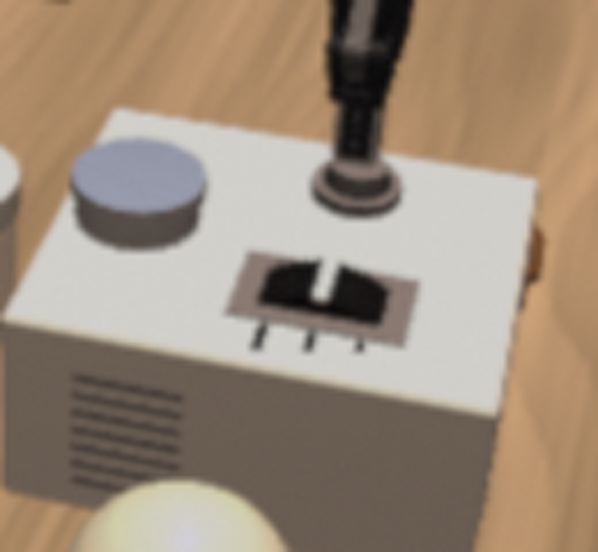

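View pics/scene9.png

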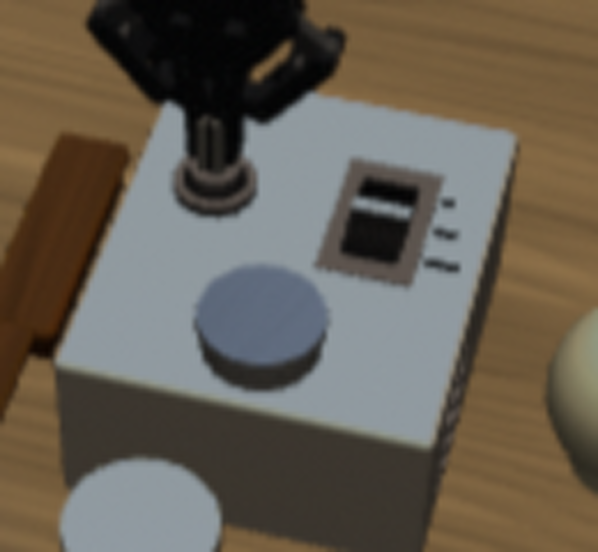

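Call:
{"fn": "drive_tool", "kwargs": {"motion": [[[255,0,0.1,0.2,0,0,0],[255,0,0.1,0.4,0,0,0],[255,0,0.1,0.6,0,0,0],[255,0,0.1,0.7,0,0,0],[255,0,0.1,0.7,0,0,0]]]}}

```text
time_s: 12.0
tcp_pos: [0.485, -0.0086, 0.0928]
ee_rot: [3.142, -0.0, 0.048]
wrist_force: [0.1, 0.4, 2.6]
grip_width: 0.0001
```

Call:
{"fn": "drive_tool", "kwargs": {"motion": [[[255,0,0,0.1,0,0,0],[255,0,0,0.2,0,0,0],[255,0,0,0.2,0,0,0],[255,0,0,0.2,0,0,0]]]}}

```text
time_s: 12.4
tcp_pos: [0.485, -0.0085, 0.0908]
ee_rot: [3.142, -0.001, 0.048]
wrist_force: [0.4, -0.2, 4.2]
grip_width: -0.0
```

Small steps until the force rises above the spring's 5 N (end stop).

Call:
{"fn": "drive_tool", "kwargs": {"motion": [[[255,0,0,0.1,0,0,0],[255,0,0,0.1,0,0,0],[255,0,0,0.1,0,0,0]]]}}

```text
time_s: 12.7
tcp_pos: [0.485, -0.0086, 0.0898]
ee_rot: [3.142, -0.001, 0.048]
wrist_force: [0.0, -0.0, 5.5]
grip_width: -0.0
```

Call:
{"fn": "drive_tool", "kwargs": {"motion": [[[255,0,0,0.1,0,0,0],[255,0,0,0.1,0,0,0],[255,0,0,0.1,0,0,0]]]}}

```text
time_s: 13.0
tcp_pos: [0.485, -0.0086, 0.0896]
ee_rot: [3.141, -0.001, 0.048]
wrist_force: [-1.7, -0.1, 15.0]
grip_width: 0.0002
```

Call:
{"fn": "drive_tool", "kwargs": {"motion": [[[255,0,0,-0.2,0,0,0],[255,0,0,-0.6,0,0,0],[255,0,0,-1.2,0,0,0],[255,0,0,-4,0,0,0],[255,0,0,-7,0,0,0],[255,-3,0,-9,0,0,0],[255,-6,2,-9,0,0,0],[255,-9,4,-9,0,0,0],[255,-9,4,-9,0,0,0]]]}}

```text
time_s: 13.9
tcp_pos: [0.3922, -0.0537, 0.1782]
ee_rot: [-3.141, 0.004, 0.047]
wrist_force: [0.5, 0.9, -0.8]
grip_width: 0.0001
```

```bash
python3 look.py 10 side scene wrist; python3 - <<'E'
from h import *
import cv2
for n in("scene","side"):
    a=pickle.load(open(n+"0.pkl","rb"))["frame"];b=pickle.load(open(n+"10.pkl","rb"))["frame"]
    d=cv2.absdiff(a,b).max(2);m=(d>40).astype('uint8');k,l,s,c=cv2.connectedComponentsWithStats(m)
    print(n,[s[i].tolist() for i in range(1,k) if s[i,4]>3])
E
```

```text
13.9 [ 0.3922 -0.0537  0.1782] [-3.141  0.004  0.047] [ 0.51  0.91 -0.76]
scene [[230, 0, 38, 14, 343], [346, 0, 28, 16, 311], [234, 13, 19, 5, 38], [260, 12, 7, 5, 14], [221, 14, 57, 79, 2531], [289, 148, 12, 5, 25], [286, 152, 14, 6, 44]]
side [[367, 0, 42, 23, 742], [450, 2, 44, 65, 1274], [404, 20, 10, 6, 42], [365, 23, 16, 26, 190], [509, 34, 3, 17, 30], [474, 40, 10, 22, 71], [360, 53, 46, 99, 2200], [378, 52, 30, 4, 36], [468, 61, 5, 4, 13], [495, 118, 17, 69, 844], [307, 207, 7, 9, 47], [318, 210, 6, 10, 46]]
```

View pics/side10.png

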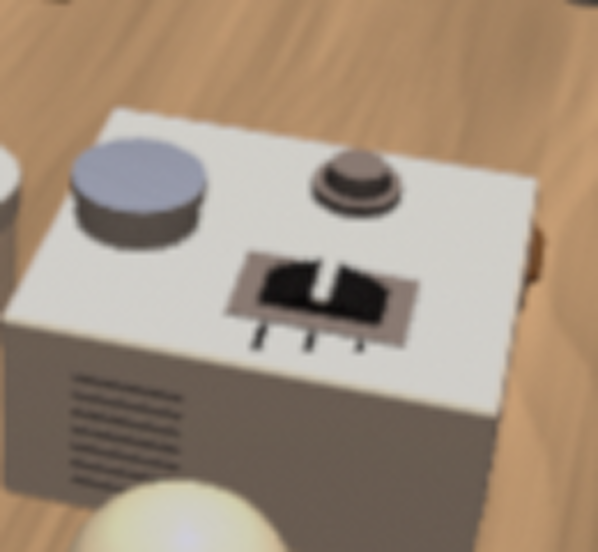

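View pics/scene10.png

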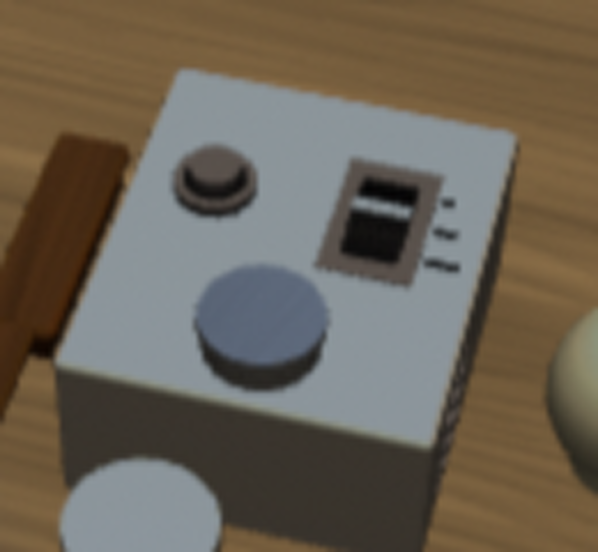

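View pics/wrist10.png

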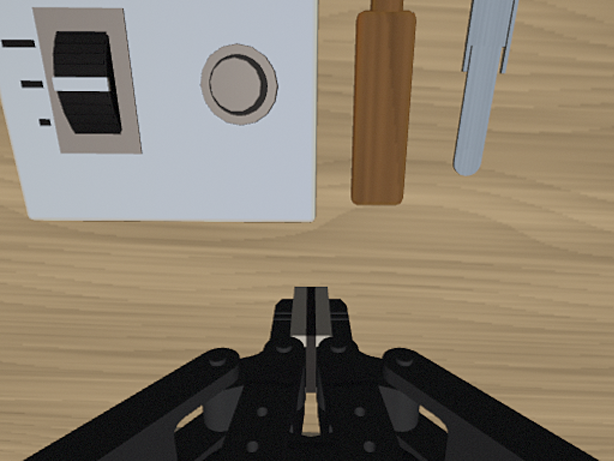

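The side picture shows the index line at the middle tick, (325,280) in the crop. The button is back up at (358,165). Apart from the arm, only the index line differs from the first pictures.

```bash
python3 -c "
from bench import sign_off;print(sign_off())"
```

```text
the job is handed in; nothing more can be done
None
```

The wheel is in the middle detent and the button was pressed fully down and came back up. I handed the job in at about 14 s of the 38 s allowed.

- **Wheel:** I rolled it away from low with the shut fingertips at about 5–6 N, over one hump, and lifted off. The last check put its index line at x = 0.479 m, within about 2 mm of the middle tick. It stayed there through the button press.
- **Button:** I pressed until the force rose from 5.5 N to 15 N with almost no further travel, which is its end stop. The last pictures show it back up.
- **Surroundings:** Comparing the first and last pictures from the scene and side cameras, only the arm and the index line had changed. The unit, tin, jar, globe, brush and shoe horn show no movement.
- **One disagreement:** The real fingertips sat about 30 mm above the reported TCP. The pictures gave 28–29 mm and contact with the wheel gave about 32 mm. I therefore found contact by picture and force instead of from the reported height.

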